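# Fit the slotted ratchet wheel on its keyed shaft and close the keeper

### The arm

A 6-joint arm with a two-finger parallel gripper is mounted at the origin on the work surface. World frame = base frame: x ahead of the robot, y to its left, z up, the work surface at z = 0. Lengths are in m, angles in rad, forces in N, time in s.
With the tool pointing down it reaches from about 0.25 to 0.775 m from the base axis. Payload 8.9 kg.
Tool frame: the origin (TCP) lies at the very end of the fingers, on their centre line; the grasp point (between the pads) lies 19 mm behind it; z points along the fingers, y is the line along which they close (so a half turn about z gives the same grasp; the last joint's range is limited). The gripper opens to 85 mm and grips with 20 to 120 N. Pads are 22 mm wide; open, the fingers measure 114 mm over their backs; the gripper's body (76 mm by 85 mm) begins 54 mm behind the grasp point. The pads swing forward as they close: fully open they stand 13 mm farther back than shut.
Start: joints at [-1.378, 0.291, -0.153, 1.127, 0, 1.431], TCP at [0.171, -0.496, 0.231] pointing down, gripper open.
Joint ranges: [-2.52, 2.52], [-0.91, 1.74], [-1.3, 1.37], [-1.96, 2.02], [-1.52, 1.47], [-3.14, 3.14]. Speed limits (rad/s): [2.22, 2.22, 2.79, 3.14, 3.14, 3.14].

### API

Orientations are given as a unit quaternion [w, x, y, z].
In Python, from rig import arm gives the robot as it stands. The module is installed in compiled form; this text tells all that it offers.
- The arm moves only by the tool carry_out, never from a script. Its arguments are lists of equal length, an entry for each row: "travel": the shift along the tool's x, y, z in mm, a list of three; "rot": the turn, a rotation vector about the tool's x, y, z in degrees, a list of three. A call has 1 to 10 rows; each row shifts and turns the commanded pose from where the row before left it, along the tool's axes as they then stand; what a row does not reach is not made up. A row lasts 1/12 s, in which the tool goes at most 41.7 mm and 7.16 degrees, less where a joint would pass 70% of its speed; a pose out of reach is approached as far as the arm can. A call with a gripper value outside its range is refused whole. "jaw" is the finger opening in mm, from 0 to 85.4, set as the call begins (left out, the last holds). The fingers move at their own pace and stop on an object; "newtons" is the grip in N (left out, the last holds). Time passes only in rows, so rows that do not move let the fingers close. It gives the time, the measured TCP pose, the force, the opening and the grip force at its end, in the units of the state.
- arm.observe(): the state, without advancing time (a new reading comes with each control period).
- arm.camera(name): name is "scene" or "top" or "wrist"; returns a dict with "image" (420x560x3 uint8, red, green, blue), "intrinsics" (3x3 intrinsics, pixels), "origin" and "orientation" of the camera in the world; the wrist camera has in their place "T_tool_cam" (4x4, takes a point from camera to tool coordinates, whose origin is the TCP and whose axes are the flange's). Camera axes: x right, y down, z forward; pixel columns grow to the right and rows downward; lengths in m; the calibration is good to about 2 mm. The wrist camera is an equidistant fisheye: a pixel r from the principal point sees the ray r / f radians off the axis. A picture is of the moment at which its call begins: read the wrist's pose just before it. There is no depth.
- arm.job_done(): hands the job in; it is judged then, once.
The state is a dict: "time": time; "q": joint angles; "joint_vel": joint speeds; "tau": joint torques, N m; "eef_pos": TCP position; "eef_rot": TCP orientation; "ft_force": force on the tool from outside, world axes, zero at the start; "moment": the same for the moment, N m; "opening": finger opening in m; "gripper_force": force on a finger pad.
Only numpy, scipy, OpenCV 4.12 (cv2) and the standard library are available. Lean on these libraries where they do the work, as an engineer would, in place of code of your own. Each camera call takes 0.05 s, during which the arm holds its last target. There are 200 camera calls.

### The job

Take the ratchet wheel with the slot in its hub, turn it until the slot matches the key on the shaft of the black feed-drive unit, and slide it on, hub upwards, until it sits fully home. Then swing the brass keeper all the way round to its stop, so that it lies over the hub, and let go. Leave everything else on the counter where it lies.

Things in the scene. Friction and masses are not known exactly. Their poses are not given: they have to be found in the camera images.
- wheel: Slotted steel ratchet wheel, loose, 180 g, flat on the granite, hub up. Toothed flange 61 mm across, 8 mm thick; on it a twelve-sided hub 36 mm across flats, from 8 to 32 mm above the underside, with a pair of flats facing +y and -y. Bore 22 mm, right through, with a keyway (see slot). Origin: bore axis at the underside; z up the bore; +x through the middle of the slot.
- slot (a point): Middle of the wheel's slot, 14.5 mm from the bore axis along the wheel's +x, level with the hub top (32 mm above the underside). The slot is 10 mm wide, runs the full height, is open right through the hub wall, and ends 17 mm from the axis in the flange. With the wheel home it lies over the key.
- plain_wheel: Another ratchet wheel of the same size and steel, loose, with the same 22 mm round bore but no slot anywhere; it cannot pass the key. Origin: on the bore axis at the underside. It may lie in either of the two places. Leave it.
- stand: Fixed black feed-drive unit; place and yaw vary. Base plate 10 mm thick, x -47 to 103, y -45 to 45 mm in its frame. On it a round seat 32 mm wide, top 20 mm above the granite, where the wheel's underside rests when home (hub top then at 52 mm, wheel +x along unit +x). The keyed shaft rises from the seat. Origin: shaft axis at the granite; z up; +x from shaft towards key and pivot.
- shaft_top (a point): Centre of the top of the steel shaft, 36 mm above the granite. Shaft 20 mm in diameter, the last 3 mm tapering to 15 mm. Its key is 8 mm wide, stands out towards the unit's +x to 14.5 mm from the axis, and its top is 33 mm above the granite.
- pivot (a point): On the keeper's upright pivot axis, 60 mm above the granite, 70 mm from the shaft axis along the unit's +x. The pivot post is 16 mm in diameter and 55 mm high; the keeper's round boss on it is 20 mm wide, up to 62 mm.
- keeper_pin (a point): Top centre of the keeper's upright brass pin: 12 mm in diameter, 60 to 86 mm above the granite, 100 mm from the pivot axis. The keeper is a brass bar 14 mm wide, 5 mm thick, underside 55 mm above the granite, ending 4 mm past the pin's centre; it passes 3 mm above the hub of a wheel that is home and is blocked by one that is not.
- keeper (a joint): Keeper angle in rad: a stiff hinge that stays where it is left (0.4 N at the pin moves it). 0: at its stop, bar along the unit's -x over the shaft, pin 30 mm beyond the shaft axis. Starts swung aside at 1.3 to 1.8; the angle grows clockwise seen from above, from the unit's -x towards its +y. Far stop 1.9.
- segment: Nickel-plated type segment: a bent comb, arc of about 130 degrees, radius 40 to 56 mm, 14 mm high; origin at the arc's centre, underside, arc towards its +x. Bystander.
- bending_tool: Flat steel typebar bending tool about 150 mm long, 8 mm thick, forked at its +x end; origin at the underside near the middle. Bystander.
- loupe: Horn-rimmed loupe, 44 mm across the rim, 30 mm high; origin at the centre of its underside. Bystander.
- spool: Cracked brown bakelite ribbon spool, 48 mm across, 18 mm high; origin at the centre of its underside. Bystander.
- oil_can: Copper oil can, 56 mm across, tapering to a spout 110 mm high; origin at the centre of its underside. Bystander.
- screwdriver: Screwdriver 170 mm long, lying flat; origin at its underside. Bystander.
Things that resemble listed ones, but are neither listed nor needed, are in the scene too. What is shaped like the wheel but purple is not meant.

How it is judged:
On the way, in this order (a step that is already met when the one before it is completed fails the run):
1. the slotted wheel is fully home on the keyed shaft, slot over the key, hub up (horizontal distance between wheel and shaft_top below 0.003 m and z of wheel in the frame of stand between 0.017 and 0.0225 m and x of slot in the frame of stand above 0.01 m and angle between wheel's own z axis and vertical below 0.06 rad), for 0.2 s.
2. the keeper is swung to its stop over the hub (value of joint keeper below 0.12 rad), for 0.2 s.
At the end, for the whole second after the job is handed in: The slotted wheel rests on the seat of the unit (underside within 2.5 mm of the seat, axis within 3 mm of the shaft's, upright within 0.06 rad, slot over the key), the keeper is within 0.12 rad of its stop over the hub, and both are at rest (all of step 1 and value of joint keeper below 0.12 rad and linear speed of wheel below 0.02 m/s and velocity of joint keeper between -0.05 and 0.05 rad/s); the robot touches nothing.
It fails at once if the wheel without a slot was moved by more than 30 mm (distance of plain_wheel from where it was at the start of the episode above 0.03 m).
It fails at once if a tool or part lying on the counter was moved by more than 30 mm (distance of any of segment, bending_tool, loupe, spool, oil_can, screwdriver from where it was at the start of the episode above 0.03 m).
It also fails if it takes over 64 s, if anything falls off the work surface, if the arm or the gripper's body presses on something with over 40 N, if the wrist force passes 120 N, or if a joint passes its speed limit or range.

## Working session

There is one attempt and no reset: what is moved stays moved. The work goes in short steps, Python scripts to look and compute and a tool call to move; the robot and the scene stay as the last step left them, time stands still between calls to the robot, and variables do not carry over. Pictures are saved under pics/ and viewed, at most 10 in all, crops included, and the job is handed in when it is done.

Besides the shell and the picture viewer there is one more tool, called after "Call:" in YAML: its name, and indented under it one key for each argument. carry_out: Moves the arm, as the interface text tells. Its arguments: {"type":"object","properties":{"travel":{"type":"array"},"rot":{"type":"array"},"jaw":{"type":"number"},"newtons":{"type":"number"}},"required":["travel","rot"]}

```bash
mkdir -p pics
python3 - <<'E'
from rig import arm
import cv2,numpy as np,json
s=arm.observe();print(s['time'],s['eef_pos'],s['eef_rot'],s['opening'])
for n in ['top','scene']:
    c=arm.camera(n);cv2.imwrite(f'pics/{n}0.png',c['image'][:,:,::-1])
    print(n,c['intrinsics'],c['origin'],c['orientation'])
E
```

```text
0.0 [ 0.17093376 -0.4959261   0.2307053 ] [-6.81377315e-04  9.86269261e-01  1.65143818e-01 -1.74714122e-05] 0.08509074810668665
top [[405.42427847   0.         277.49550905]
 [  0.         405.42427847 203.55513895]
 [  0.           0.           1.        ]] [0.36834037 0.06539225 1.03956767] [ 0.05939143 -0.69449564  0.71359548 -0.0702136 ]
scene [[387.06212866   0.         277.4590325 ]
 [  0.         387.06212866 215.55208393]
 [  0.           0.           1.        ]] [0.98653263 0.0607498  0.78262769] [-0.2001863   0.69350277  0.66258567 -0.19989893]
```

View pics/top0.png

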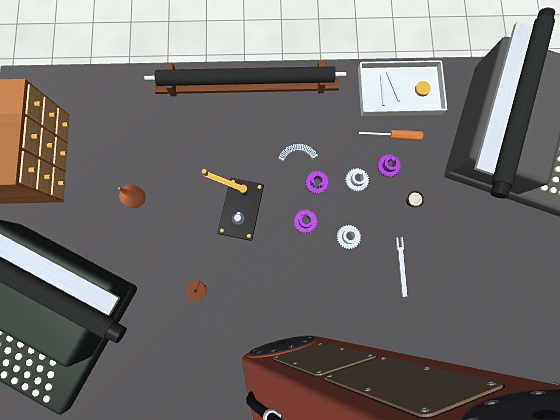

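View pics/scene0.png

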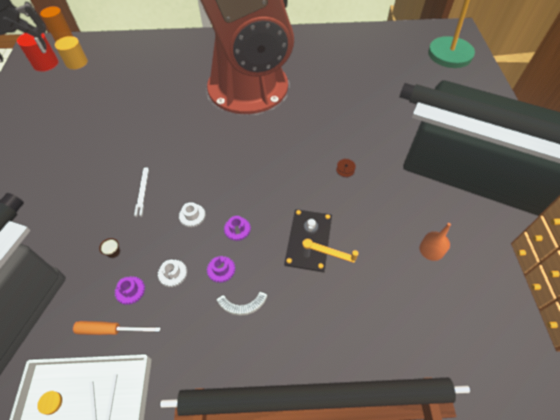

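Two silver candidates in the top view, at (357,180) and (349,237); the purple ones at (317,182), (305,221) and (389,165) are excluded. I'll enlarge both silver wheels and the unit in one picture to see which has the slot.

```bash
cat > h.py <<'E'
import cv2,numpy as np
from scipy.spatial.transform import Rotation as R
from rig import arm
def Rq(q): return R.from_quat(np.roll(q,-1))
def hit(c,uv,z):
    d=Rq(c['orientation']).apply(np.linalg.solve(c['intrinsics'],[uv[0],uv[1],1.]));o=np.array(c['origin'])
    return o+d*(z-o[2])/d[2]
def wray(c,s,uv,z):
    K=c['intrinsics'];v=np.array([(uv[0]-K[0,2]),(uv[1]-K[1,2])]);r=np.hypot(*v);t=r/K[0,0]
    d=np.r_[v/max(r,1e-9)*np.sin(t),np.cos(t)];T=np.array(c['T_tool_cam']);Q=Rq(s['eef_rot'])
    o=np.array(s['eef_pos'])+Q.apply(T[:3,3]);d=Q.apply(T[:3,:3]@d);return o+d*(z-o[2])/d[2]
def wproj(c,s,P):
    T=np.array(c['T_tool_cam']);Q=Rq(s['eef_rot']);p=Q.inv().apply(np.array(P)-s['eef_pos']);p=T[:3,:3].T@(p-T[:3,3])
    t=np.arctan2(np.hypot(p[0],p[1]),p[2]);K=c['intrinsics'];return K[:2,2]+K[0,0]*t*p[:2]/np.hypot(p[0],p[1])
E
python3 - <<'E'
from h import *
a=[]
t=arm.camera('top')
s=arm.camera('scene')
for c,b in [(t,(357,180)),(t,(349,237)),(t,(238,203)),(s,(172,272)),(s,(192,214)),(s,(320,240))]:
    w=20 if b[0] not in(238,320) else 42
    a.append(cv2.resize(c['image'][b[1]-w:b[1]+w,b[0]-w:b[0]+w],(264,264),interpolation=cv2.INTER_CUBIC))
cv2.imwrite('pics/c1.png',np.vstack([np.hstack(a[:3]),np.hstack(a[3:])])[:,:,::-1])
for n,uv,z in [('A',(357,180),.02),('B',(349,237),.02),('shaft',(238,217),.036),('pivot',(243,188),.062),('pin',(205,171),.086)]: print(n,hit(t,uv,z))
E
```

```text
A [ 0.61414086 -0.16081487  0.02      ]
B [ 0.46684701 -0.13106264  0.02      ]
shaft [0.5228215  0.14696567 0.036     ]
pivot [0.59083851 0.13177169 0.062     ]
pin [0.62991139 0.22155384 0.086     ]
```

View pics/c1.png

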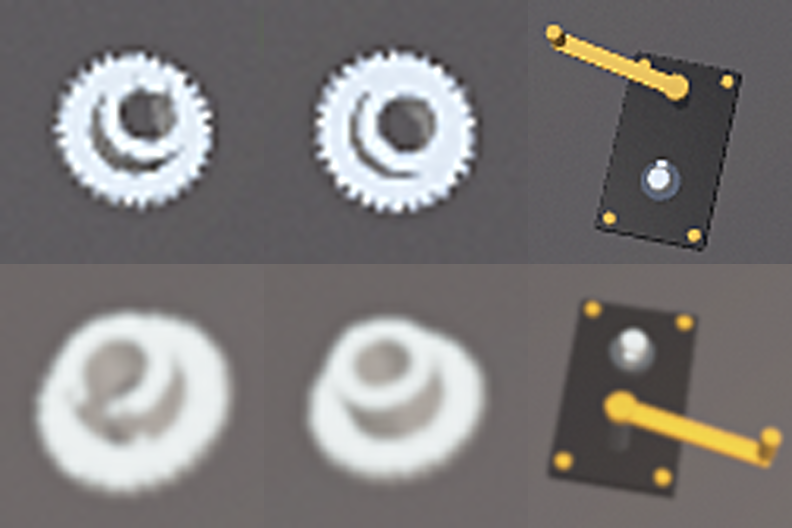

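The wheel at top (357,180) is the slotted one. Its hub wall is open towards the upper right, and the scene crop shows the same gap at lower left. The one at (349,237) has a closed ring, so it's the plain wheel. In the right-hand crops the shaft, key and pivot are clear, and the keeper is swung aside. I'll go above the slotted wheel.

Call:
carry_out:
  travel:
    - [35,-11.5,2]
    - [35,-11.5,2]
    - [35,-11.5,2]
    - [35,-11.5,2]
    - [35,-11.5,2]
    - [35,-11.5,2]
    - [35,-11.5,2]
    - [35,-11.5,2]
    - [35,-11.5,2]
    - [35,-11.5,2]
  rot:
    - [0,0,0]
    - [0,0,0]
    - [0,0,0]
    - [0,0,0]
    - [0,0,0]
    - [0,0,0]
    - [0,0,0]
    - [0,0,0]
    - [0,0,0]
    - [0,0,0]

```text
time: 1.03
eef_pos: [0.4657, -0.2722, 0.2112]
eef_rot: [0.0, 0.986, 0.165, -0.0]
ft_force: [0.1, -0.5, -0.2]
opening: 0.0851
gripper_force: 0.0
```

Call:
carry_out:
  travel:
    - [35,-11.5,5]
    - [35,-11.5,5]
    - [35,-11.5,5]
    - [35,-11.5,5]
    - [20,-8,5]
    - [0,0,0]
    - [0,0,0]
  rot:
    - [0,0,0]
    - [0,0,0]
    - [0,0,0]
    - [0,0,0]
    - [0,0,0]
    - [0,0,0]
    - [0,0,0]

```text
time: 1.62
eef_pos: [0.5984, -0.1693, 0.1854]
eef_rot: [-0.0, 0.986, 0.166, -0.001]
ft_force: [0.1, -1.0, 0.7]
opening: 0.0857
gripper_force: 0.0
```

Run:
```python
from h import *
s=arm.observe();print(s['time'],s['eef_pos'],s['eef_rot'],s['q'])
c=arm.camera('wrist');print(c['intrinsics'],c['T_tool_cam']);print(wproj(c,s,[.614,-.161,.032]))
cv2.imwrite('pics/w1.png',c['image'][:,:,::-1])
```

```text
1.6167 [ 0.59836839 -0.16933696  0.18540235] [-3.19101980e-04  9.86086585e-01  1.66230895e-01 -6.60006741e-04] [-3.93199717e-01  5.02901166e-01  4.76175967e-02  1.11697012e+00
 -1.60751416e-04  2.41438068e+00]
[[325.1922621    0.         274.14675172]
 [  0.         325.1922621  209.25751086]
 [  0.           0.           1.        ]] [[-2.38542031e-04 -9.61272699e-01 -2.75598879e-01  6.98084063e-02]
 [ 9.99999920e-01 -1.40559551e-04 -3.75277118e-04  8.75576820e-04]
 [ 3.22005593e-04 -2.75598946e-01  9.61272655e-01 -1.43336634e-01]
 [ 0.00000000e+00  0.00000000e+00  0.00000000e+00  1.00000000e+00]]
[270.48196616 175.01059306]
```

View pics/w1.png

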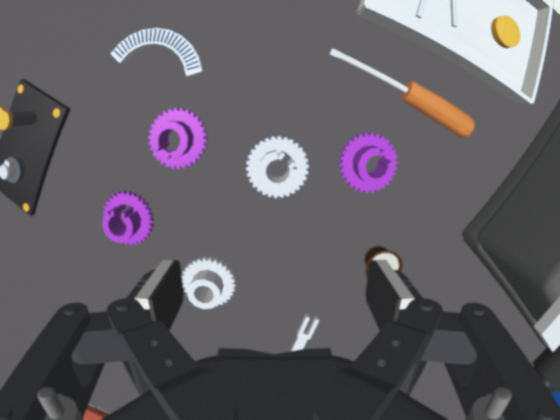

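Wrist view: slotted wheel at (277,167), segment at upper left, purple wheels at (177,138), (127,217) and (369,163), plain wheel at (208,284). I'll rectify a metric view of the wheel to read its centre and slot yaw.

```bash
cat >> h.py <<'E'
def rect(c,s,ctr,z,half=.045,n=560):
    # up = world +x, left = world +y
    g=np.linspace(half,-half,n);m=np.array([wproj(c,s,[ctr[0]+x,ctr[1]+y,z]) for x in g for y in g],np.float32).reshape(n,n,2)
    return cv2.remap(c['image'],m[:,:,0],m[:,:,1],cv2.INTER_CUBIC)
E
python3 - <<'E'
from h import *
s=arm.observe();c=arm.camera('wrist')
print(wray(c,s,(277,167),.008))
A=wray(c,s,(277,167),.008)[:2]; print(A)
im=np.hstack([cv2.resize(rect(c,s,(.613,-.160),z),(400,400)) for z in(.032,.008)])
for x0 in(0,400):
    cv2.line(im,(x0+200,0),(x0+200,400),(255,0,0),1);cv2.line(im,(x0,200),(x0+400,200),(255,0,0),1)
cv2.imwrite('pics/r1.png',im[:,:,::-1])
E
```

```text
[ 0.61913548 -0.16660195  0.008     ]
[ 0.61913548 -0.16660195]
```

View pics/r1.png

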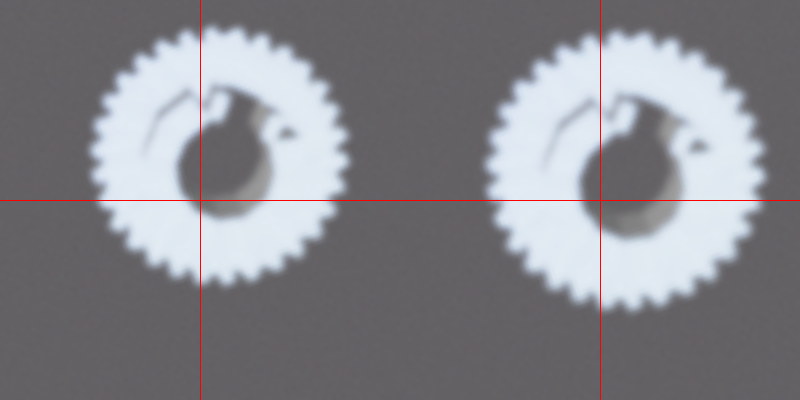

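Call:
carry_out:
  travel:
    - [21.3,3.6,0]
    - [0,0,15]
    - [0,0,15]
    - [0,0,15]
    - [0,0,15]
    - [0,0,15]
    - [0,0,10]
    - [0,0,0]
    - [0,0,0]
  rot:
    - [0,0,0]
    - [0,0,6.5]
    - [0,0,6.5]
    - [0,0,6.5]
    - [0,0,6.5]
    - [0,0,6.5]
    - [0,0,6.5]
    - [0,0,0]
    - [0,0,0]
  jaw: 60
  newtons: 40

```text
time: 2.47
eef_pos: [0.6187, -0.1678, 0.1015]
eef_rot: [0.0, 0.985, -0.173, -0.0]
ft_force: [0.9, 0.3, 0.9]
opening: 0.0601
gripper_force: 0.0
```

Run:
```python
from h import *
s=arm.observe();c=arm.camera('wrist')
print(s['eef_pos'],s['eef_rot'],np.degrees(2*np.arctan2(s['eef_rot'][2],s['eef_rot'][1])))
A=np.array([.6197,-.1658])
im=np.hstack([cv2.resize(rect(c,s,A,z,.025),(400,400)) for z in(.032,)]+[cv2.resize(rect(c,s,A,.008,.045),(400,400))])
for x0 in(0,400):
    cv2.line(im,(x0+200,0),(x0+200,400),(255,0,0),1);cv2.line(im,(x0,200),(x0+400,200),(255,0,0),1)
# contrast at bright end
im=(np.clip((im.astype(float)-60)/195,0,1)**2.2*255).astype(np.uint8)
cv2.imwrite('pics/r2.png',im[:,:,::-1])
```

```text
[ 0.61866745 -0.16781093  0.10154763] [ 1.49169228e-08  9.85003142e-01 -1.72536132e-01 -3.04264221e-04] -19.87061686169766
```

View pics/r2.png

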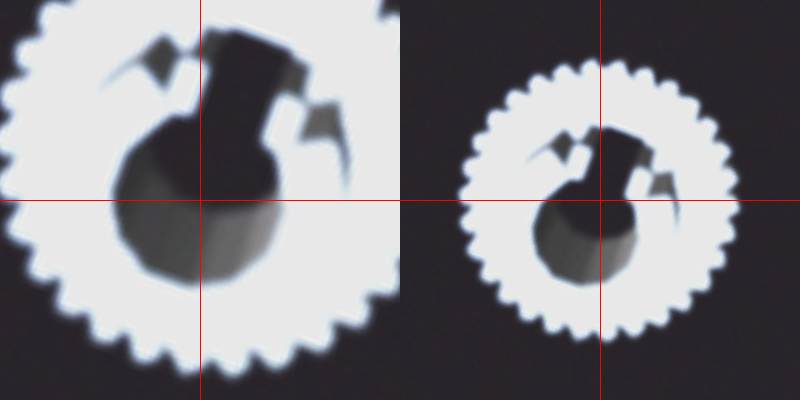

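The slot is clear: edges run from (198,112) to (213,65) and from (262,140) to (282,95), so the yaw is about -22.5° with the bore centre at (0.6197,-0.1656). Align, descend, grip.

Call:
carry_out:
  travel:
    - [0.2,-2.4,0]
    - [0,0,20]
    - [0,0,20]
    - [0,0,20]
    - [0,0,16]
    - [0,0,10]
    - [0,0,5]
    - [0,0,0]
    - [0,0,0]
  rot:
    - [0,0,2.5]
    - [0,0,0]
    - [0,0,0]
    - [0,0,0]
    - [0,0,0]
    - [0,0,0]
    - [0,0,0]
    - [0,0,0]
    - [0,0,0]

```text
time: 3.27
eef_pos: [0.6192, -0.1696, 0.0113]
eef_rot: [-0.002, 0.982, -0.19, 0.001]
ft_force: [-0.1, 1.3, 0.4]
opening: 0.06
gripper_force: 0.0
```

Call:
carry_out:
  travel:
    - [0,0,0]
    - [0,0,0]
    - [0,0,0]
    - [0,0,0]
    - [0,0,0]
    - [0,0,0]
    - [0,0,0]
    - [0,0,0]
  rot:
    - [0,0,0]
    - [0,0,0]
    - [0,0,0]
    - [0,0,0]
    - [0,0,0]
    - [0,0,0]
    - [0,0,0]
    - [0,0,0]
  jaw: 20
  newtons: 40

```text
time: 3.93
eef_pos: [0.6197, -0.1693, 0.0118]
eef_rot: [-0.002, 0.982, -0.19, 0.002]
ft_force: [-0.1, 1.2, 6.3]
opening: 0.0349
gripper_force: 40.1
```

Call:
carry_out:
  travel:
    - [0,0,-10]
    - [0,0,-20]
    - [0,0,-20]
    - [0,0,-20]
    - [0,0,-20]
    - [0,0,0]
    - [0,0,0]
    - [0,0,0]
  rot:
    - [0,0,0]
    - [0,0,0]
    - [0,0,0]
    - [0,0,0]
    - [0,0,0]
    - [0,0,0]
    - [0,0,0]
    - [0,0,0]

```text
time: 4.6
eef_pos: [0.618, -0.1695, 0.0998]
eef_rot: [-0.002, 0.982, -0.19, 0.0]
ft_force: [-1.2, 0.7, -2.0]
opening: 0.0351
gripper_force: 40.5
```

Run:
```python
from h import *
for i in range(3):
    s=arm.observe();c=arm.camera('wrist');print(s['eef_pos'],s['eef_rot'],s['opening'],s['ft_force'],s['moment'])
cv2.imwrite('pics/w2.png',cv2.resize(c['image'],(780,585))[:,:,::-1])
t=arm.camera('top');print([hit(t,p,z) for p,z in [((238,217),.036)]])
```

```text
[ 0.61799494 -0.16951425  0.09978281] [-2.28357627e-03  9.81725230e-01 -1.90290194e-01  1.84235913e-05] 0.035055676605896674 [-1.19949913  0.67538451 -2.03959487] [ 0.00549348  0.00436484 -0.01589917]
[ 0.61766535 -0.16939181  0.09924048] [-2.37514261e-03  9.81716962e-01 -1.90331139e-01 -4.71788168e-04] 0.03512641618902903 [-0.03482062 -0.30131507 -1.5999263 ] [-0.01609379  0.00128551 -0.00340092]
[ 0.61756452 -0.16931997  0.0990332 ] [-2.42941238e-03  9.81721258e-01 -1.90307681e-01 -6.75559942e-04] 0.03486614237420859 [-0.00583807 -0.52384281 -1.48003779] [ 0.00891727 -0.00276463 -0.00509419]
[array([0.5228215 , 0.14696567, 0.036     ])]
```

View pics/w2.png

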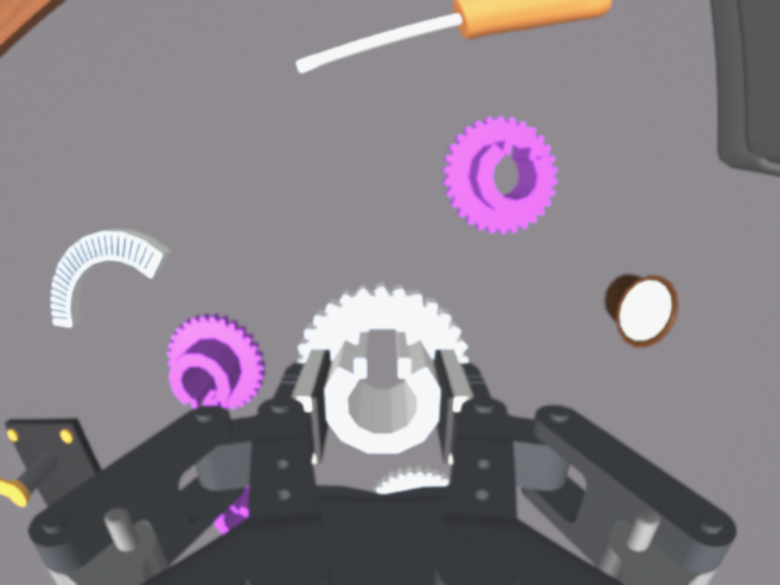

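Wheel gripped squarely: bore at (383,400), slot at (383,350) pointing straight along tool +x. Moving it to a stand-off short of the shaft so the wrist camera looks down on the shaft.

Call:
carry_out:
  travel:
    - [-23.3,-20.5,-3]
    - [-23.3,-20.5,-3]
    - [-23.3,-20.5,-3]
    - [-23.3,-20.5,-3]
    - [-23.3,-20.5,-3]
    - [-23.3,-20.5,-3]
    - [-23.3,-20.5,-3]
    - [-23.3,-20.5,-3]
    - [-23.3,-20.5,-3]
    - [-23.3,-20.5,-3]
  rot:
    - [0,0,0]
    - [0,0,0]
    - [0,0,0]
    - [0,0,0]
    - [0,0,0]
    - [0,0,0]
    - [0,0,0]
    - [0,0,0]
    - [0,0,0]
    - [0,0,0]

```text
time: 5.63
eef_pos: [0.4295, 0.0011, 0.1386]
eef_rot: [-0.045, 0.992, -0.118, 0.005]
ft_force: [-0.2, 0.2, -1.9]
opening: 0.0348
gripper_force: 40.5
```

Call:
carry_out:
  travel:
    - [-23.3,-20.5,0]
    - [-23.3,-20.5,0]
    - [0,0,0]
    - [0,0,0]
    - [0,0,0]
    - [0,0,0]
    - [0,0,0]
  rot:
    - [0,0,0]
    - [0,0,0]
    - [0,0,-4.7]
    - [0,0,-4.6]
    - [0,0,0]
    - [0,0,0]
    - [0,0,0]

```text
time: 6.22
eef_pos: [0.3896, 0.0271, 0.1427]
eef_rot: [-0.055, 0.998, -0.026, 0.01]
ft_force: [-0.4, 0.1, -1.7]
opening: 0.0349
gripper_force: 40.5
```

Run:
```python
from h import *
s=arm.observe();c=arm.camera('wrist')
print(s['eef_pos'],s['eef_rot'],np.degrees(2*np.arctan2(s['eef_rot'][2],s['eef_rot'][1])),s['ft_force'])
A=np.array([.5228,.147])
print(wproj(c,s,[*A,.036]))
h=cv2.cvtColor(c['image'],cv2.COLOR_RGB2GRAY)
left=cv2.resize(c['image'],(533,400));r=cv2.resize(rect(c,s,A,.036,.025),(267,267));r2=np.zeros((133,267,3),np.uint8)
r[133,:]=[255,0,0];r[:,133]=[255,0,0]
cv2.imwrite('pics/w3.png',np.hstack([left,np.vstack([r,r2])])[:,:,::-1])
np.save('w3.npy',c['image'])
```

```text
[0.38964363 0.02713907 0.14270414] [-0.0548335   0.9981041  -0.02617786  0.00980921] -3.0047704866327427 [-0.4163567   0.07564828 -1.7186336 ]
[138.96789613  61.23573332]
```

View pics/w3.png

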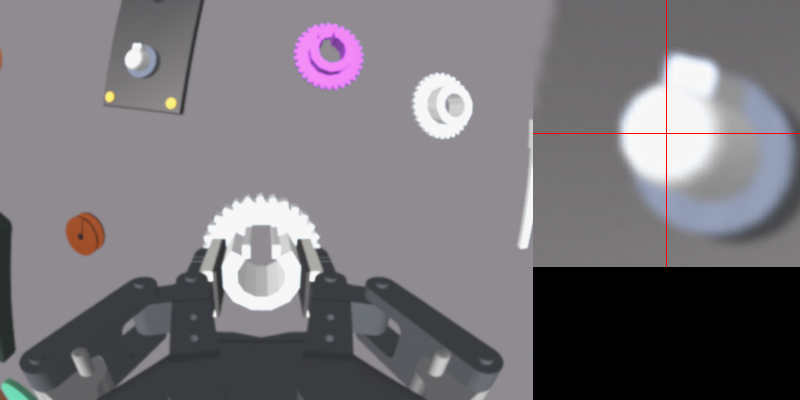

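Run:
```python
from h import *
s=arm.observe();print(np.round(s['q'],3),Rq(s['eef_rot']).as_matrix().round(3))
```

```text
[-0.213  0.106 -0.65   0.817  0.111  2.98 ] [[ 0.998 -0.051  0.022]
 [-0.053 -0.993  0.109]
 [ 0.017 -0.11  -0.994]]
```

Joint 6 is nearly at its limit (2.98 of 3.14), so this grasp can't reach the final yaw. The wheel needs gripping with the tool half a turn round, where q6 comes to about 0.5. I'll put it down on clear granite here, turn the tool 180° and regrip.

```bash
cat >> h.py <<'E'
def go(pos,yaw):
    s=arm.observe();Q=Rq(s['eef_rot']);y=np.radians(yaw)
    T=R.from_matrix(np.array([[np.cos(y),np.sin(y),0],[np.sin(y),-np.cos(y),0],[0,0,-1]]))
    print('pos',np.round(s['eef_pos'],4),'yaw',np.degrees(np.arctan2(*Q.as_matrix()[[1,0],0])).round(2),'q',np.round(s['q'],2),'F',np.round(s['ft_force'],1))
    print('travel first mm',(Q.inv().apply(np.array(pos)-s['eef_pos'])*1e3).round(1),'then rot deg',np.degrees((Q.inv()*T).as_rotvec()).round(2))
    print('after rot travel',(T.inv().apply(np.array(pos)-s['eef_pos'])*1e3).round(1))
E
python3 -c "
from h import *
go([.40,.03,.12],20)"
```

```text
pos [0.3896 0.0271 0.1427] yaw -3.03 q [-0.21  0.11 -0.65  0.82  0.11  2.98] F [ 0.9  0.8 -1.7]
travel first mm [ 9.8 -0.9 23.1] then rot deg [ -6.04  -2.21 -22.95]
after rot travel [10.7  0.9 22.7]
```

Call:
carry_out:
  travel:
    - [0,0,0]
    - [0,0,0]
    - [0,0,0]
    - [0,0,0]
    - [10.7,0.9,22]
    - [0,0,0]
    - [0,0,0]
  rot:
    - [-1.5,-0.55,-5.75]
    - [-1.5,-0.55,-5.75]
    - [-1.5,-0.55,-5.75]
    - [-1.5,-0.55,-5.75]
    - [0,0,0]
    - [0,0,0]
    - [0,0,0]

```text
time: 6.85
eef_pos: [0.3992, 0.0302, 0.1203]
eef_rot: [-0.001, 0.985, 0.175, -0.001]
ft_force: [-0.4, 0.2, -1.4]
opening: 0.0345
gripper_force: 40.7
```

```bash
python3 -c "
from h import *
go([.40,.03,.12],20)"
```

```text
pos [0.3992 0.0302 0.1203] yaw 20.1 q [-0.11  0.17 -0.64  0.77  0.    2.68] F [-0.4  0.2 -1.4]
travel first mm [0.7 0.5 0.3] then rot deg [-0.09  0.08  0.1 ]
after rot travel [0.7 0.5 0.3]
```

Call:
carry_out:
  travel:
    - [0,0,25]
    - [0,0,25]
    - [0,0,25]
    - [0,0,20]
    - [0,0,8]
    - [0,0,3]
    - [0,0,1.5]
    - [0,0,0]
    - [0,0,0]
  rot:
    - [0,0,0]
    - [0,0,0]
    - [0,0,0]
    - [0,0,0]
    - [0,0,0]
    - [0,0,0]
    - [0,0,0]
    - [0,0,0]
    - [0,0,0]

```text
time: 7.6
eef_pos: [0.4009, 0.03, 0.0144]
eef_rot: [-0.0, 0.985, 0.175, 0.001]
ft_force: [0.6, 0.3, -2.1]
opening: 0.035
gripper_force: 40.7
```

Call:
carry_out:
  travel:
    - [0,0,1]
    - [0,0,1]
    - [0,0,0.5]
    - [0,0,0]
  rot:
    - [0,0,0]
    - [0,0,0]
    - [0,0,0]
    - [0,0,0]

```text
time: 7.93
eef_pos: [0.4007, 0.0301, 0.0117]
eef_rot: [-0.0, 0.985, 0.175, 0.001]
ft_force: [-2.2, -1.2, 12.8]
opening: 0.0346
gripper_force: 42.3
```

Call:
carry_out:
  travel:
    - [0,0,0]
    - [0,0,0]
    - [0,0,0]
    - [0,0,0]
    - [0,0,-10]
    - [0,0,-15]
    - [0,0,-20]
    - [0,0,-20]
    - [0,0,0]
    - [0,0,0]
  rot:
    - [0,0,0]
    - [0,0,0]
    - [0,0,0]
    - [0,0,0]
    - [0,0,0]
    - [0,0,0]
    - [0,0,0]
    - [0,0,0]
    - [0,0,0]
    - [0,0,0]
  jaw: 60

```text
time: 8.77
eef_pos: [0.4009, 0.03, 0.0765]
eef_rot: [0.0, 0.985, 0.175, 0.002]
ft_force: [0.3, -0.1, -0.0]
opening: 0.06
gripper_force: 0.0
```

Call:
carry_out:
  travel:
    - [0,0,0]
    - [0,0,0]
    - [0,0,0]
    - [0,0,0]
    - [0,0,0]
    - [0,0,0]
    - [0,0,0]
    - [0,0,0]
    - [0,0,0]
    - [0,0,0]
  rot:
    - [0,0,7]
    - [0,0,-7]
    - [0,0,-7]
    - [0,0,-7]
    - [0,0,-7]
    - [0,0,-7]
    - [0,0,-7]
    - [0,0,-7]
    - [0,0,-7]
    - [0,0,-7]

```text
time: 9.6
eef_pos: [0.3992, 0.0302, 0.0748]
eef_rot: [-0.001, 0.785, 0.619, -0.0]
ft_force: [0.4, -0.5, 0.1]
opening: 0.0602
gripper_force: 0.0
```

Call:
carry_out:
  travel:
    - [0,0,0]
    - [0,0,0]
    - [0,0,0]
    - [0,0,0]
    - [0,0,0]
    - [0,0,0]
    - [0,0,0]
    - [0,0,0]
    - [0,0,0]
    - [0,0,0]
  rot:
    - [0,0,-7]
    - [0,0,-7]
    - [0,0,-7]
    - [0,0,-7]
    - [0,0,-7]
    - [0,0,-7]
    - [0,0,-7]
    - [0,0,-7]
    - [0,0,-7]
    - [0,0,-7]

```text
time: 10.43
eef_pos: [0.3992, 0.0302, 0.0748]
eef_rot: [-0.001, 0.288, 0.958, 0.0]
ft_force: [-0.9, 1.3, 0.1]
opening: 0.0602
gripper_force: 0.0
```

Call:
carry_out:
  travel:
    - [0,0,0]
    - [0,0,0]
    - [0,0,0]
    - [0,0,0]
    - [0,0,0]
    - [0,0,0]
    - [0,0,0]
    - [0,0,0]
    - [0,0,0]
  rot:
    - [0,0,-7]
    - [0,0,-7]
    - [0,0,-7]
    - [0,0,-7]
    - [0,0,-7]
    - [0,0,-7]
    - [0,0,-7]
    - [0,0,-5]
    - [0,0,0]

```text
time: 11.18
eef_pos: [0.3992, 0.0302, 0.0749]
eef_rot: [-0.0, -0.177, 0.984, 0.0]
ft_force: [0.5, -0.1, 1.1]
opening: 0.0597
gripper_force: 0.0
```

Run:
```python
from h import *
go([.40,.03,.10],200)
s=arm.observe();c=arm.camera('wrist')
A=np.array([.4009,.03])
im=np.hstack([cv2.resize(rect(c,s,A,.032,.025),(400,400)),cv2.resize(rect(c,s,A,.008,.045),(400,400))])
for x0 in(0,400):
    cv2.line(im,(x0+200,0),(x0+200,400),(255,0,0),1);cv2.line(im,(x0,200),(x0+400,200),(255,0,0),1)
cv2.imwrite('pics/r4.png',im[:,:,::-1])
```

```text
pos [0.3992 0.0302 0.0749] yaw -159.6 q [-0.11  0.23 -0.7   0.63  0.   -0.46] F [ 0.5 -0.1  1.1]
travel first mm [ -0.6  -0.4 -25.1] then rot deg [ 0.06 -0.04  0.4 ]
after rot travel [ -0.6  -0.4 -25.1]
```

View pics/r4.png

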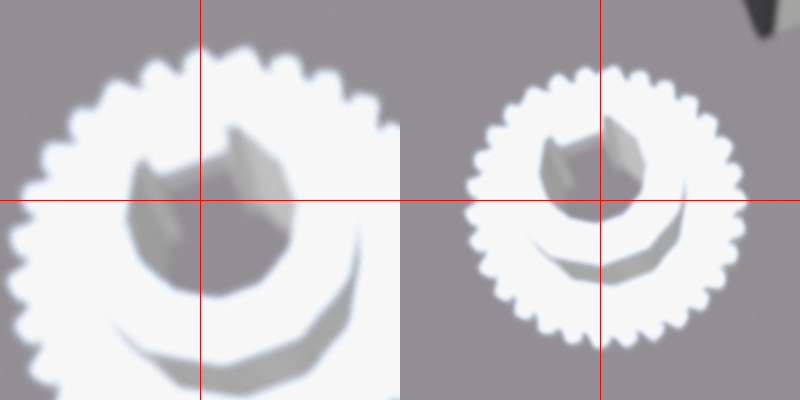

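Slot faces +20° as placed, and the bore centre is within 1.5 mm of the TCP. Regrip from the reversed side.

Call:
carry_out:
  travel:
    - [0,1.2,0]
    - [0,0,20]
    - [0,0,20]
    - [0,0,14]
    - [0,0,6]
    - [0,0,3]
    - [0,0,0]
    - [0,0,0]
  rot:
    - [0,0,0.4]
    - [0,0,0]
    - [0,0,0]
    - [0,0,0]
    - [0,0,0]
    - [0,0,0]
    - [0,0,0]
    - [0,0,0]

```text
time: 11.9
eef_pos: [0.3999, 0.0313, 0.0133]
eef_rot: [0.001, -0.171, 0.985, 0.0]
ft_force: [-0.3, -0.4, -0.1]
opening: 0.0601
gripper_force: 0.0
```

Call:
carry_out:
  travel:
    - [0,0,0]
    - [0,0,0]
    - [0,0,0]
    - [0,0,0]
    - [0,0,0]
    - [0,0,0]
    - [0,0,0]
    - [0,0,0]
  rot:
    - [0,0,0]
    - [0,0,0]
    - [0,0,0]
    - [0,0,0]
    - [0,0,0]
    - [0,0,0]
    - [0,0,0]
    - [0,0,0]
  jaw: 20

```text
time: 12.57
eef_pos: [0.4003, 0.0311, 0.0137]
eef_rot: [0.001, -0.172, 0.985, -0.0]
ft_force: [-1.7, -0.6, 9.0]
opening: 0.0345
gripper_force: 39.2
```

Call:
carry_out:
  travel:
    - [0,0,-10]
    - [0,0,-25]
    - [0,0,-25]
    - [0,0,-25]
    - [0,0,-25]
    - [0,0,0]
    - [0,0,0]
  rot:
    - [0,0,0]
    - [0,0,0]
    - [0,0,0]
    - [0,0,0]
    - [0,0,0]
    - [0,0,0]
    - [0,0,0]

```text
time: 13.15
eef_pos: [0.4006, 0.0311, 0.1241]
eef_rot: [0.002, -0.172, 0.985, -0.0]
ft_force: [0.4, -0.4, -1.7]
opening: 0.0351
gripper_force: 41.0
```

Run:
```python
from h import *
# camera sits 70mm along tool +x (now unit -x): stand off so camera sees shaft: TCP beyond shaft along unit +x is over pivot -> use y side
u=np.array([np.cos(np.radians(-12.6)),np.sin(np.radians(-12.6))])
go([.40,.147,.115],167.4)
```

```text
pos [0.4006 0.0311 0.1241] yaw -160.23 q [-0.11  0.16 -0.64  0.77  0.   -0.45] F [ 0.4 -0.4 -1.7]
travel first mm [-38.5 109.3   9.1] then rot deg [-0.    0.24 32.37]
after rot travel [ 25.9 113.    9.1]
```

Call:
carry_out:
  travel:
    - [0,0,-13]
    - [-26.7,3.8,0]
    - [-26.7,3.8,0]
    - [-26.7,3.8,0]
    - [-26.7,3.8,0]
    - [-26.7,3.8,0]
    - [-26.7,3.8,0]
    - [-26.7,3.8,0]
    - [-26.7,3.8,0]
    - [0,0,0]
  rot:
    - [0,0,0]
    - [0,0,0]
    - [0,0,0]
    - [0,0,0]
    - [0,0,0]
    - [0,0,0]
    - [0,0,0]
    - [0,0,0]
    - [0,0,0]
    - [0,0,0]

```text
time: 13.98
eef_pos: [0.5933, 0.1339, 0.134]
eef_rot: [0.001, -0.172, 0.985, 0.001]
ft_force: [-0.6, -0.8, -1.0]
opening: 0.035
gripper_force: 40.9
```

Call:
carry_out:
  travel:
    - [0,0,0]
    - [0,0,0]
    - [0,0,0]
    - [0,0,0]
    - [0,0,0]
    - [0,0,0]
    - [0,0,0]
  rot:
    - [0,0,6.5]
    - [0,0,6.5]
    - [0,0,6.5]
    - [0,0,6.5]
    - [0,0,6.4]
    - [0,0,0]
    - [0,0,0]

```text
time: 14.57
eef_pos: [0.5894, 0.132, 0.1348]
eef_rot: [-0.001, 0.108, 0.994, 0.0]
ft_force: [1.1, -0.5, -1.4]
opening: 0.035
gripper_force: 41.0
```

Run:
```python
from h import *
s=arm.observe();c=arm.camera('wrist');go([.5228,.146,.09],167.4)
A=np.array([.5228,.1465])
l=cv2.resize(rect(c,s,A,.036,.020),(400,400))
for x in(0,):
    l[200,::2]=[255,0,0];l[::2,200]=[255,0,0]
# right: whole wrist image reduced
r=cv2.resize(c['image'],(400,300));r=np.vstack([r,np.zeros((100,400,3),np.uint8)])
cv2.imwrite('pics/r5.png',np.hstack([l,r])[:,:,::-1]);np.save('w5.npy',c['image'])
```

```text
pos [0.5896 0.1319 0.1351] yaw 167.59 q [ 0.1   0.51 -0.09  0.98  0.    0.32] F [-0.1 -0.4 -1. ]
travel first mm [68.3 -0.6 45.2] then rot deg [ 0.02 -0.05  0.19]
after rot travel [68.3 -0.9 45.1]
```

View pics/r5.png

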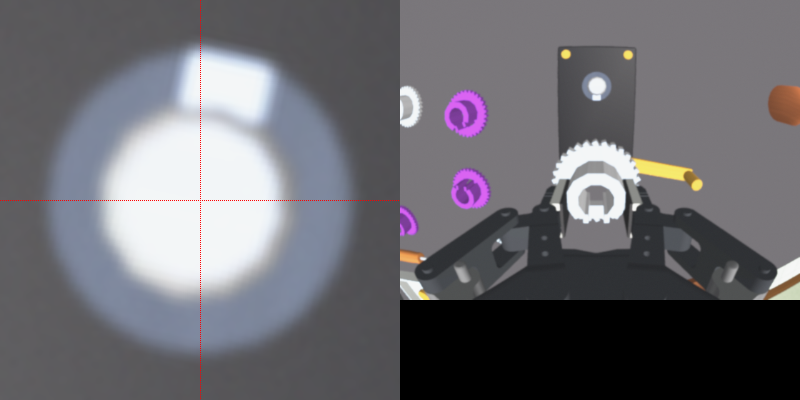

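Run:
```python
from h import *
s=arm.observe();c=arm.camera('wrist');im=c['image'].astype(int)
def cents(im,mask):
    n,l,st,ce=cv2.connectedComponentsWithStats(mask.astype(np.uint8));return [(ce[i].round(1),st[i,4]) for i in range(1,n) if st[i,4]>15]
br=(im[...,0]-im[...,2]>80)&(im[...,1]>100)
cs=[(p,a) for p,a in cents(im,br)];print(cs)
W=[wray(c,s,p,.012) for p,a in cs if a<300 and p[1]<120];print(W)
if len(W)>=2:
    d=W[1]-W[0];print('screws yaw',np.degrees(np.arctan2(d[1],d[0])))
r=rect(c,s,(.5228,.1465),.033,.020).astype(int);k=20/280
g=r.min(2);m=(g>190).astype(np.uint8)
ys,xs=np.nonzero(m);X=-(ys-279.5)*.04/559*1e3;Y=-(xs-279.5)*.04/559*1e3
print('ext',X.min(),X.max(),Y.min(),Y.max())
x0,y0=-.2,.5
sel=np.hypot(X-x0,Y-y0)>11.2;print('key dir',np.degrees(np.arctan2((Y[sel]-y0).mean(),(X[sel]-x0).mean())),sel.sum())
rc=cv2.minAreaRect(np.c_[X[sel],Y[sel]].astype(np.float32));print(rc)
t=arm.camera('top');im=t['image'].astype(int)
br=(im[...,0]-im[...,2]>80)&(im[...,1]>100);br[:,:190]=0;br[:,280:]=0;br[:150]=0;br[250:]=0
cs=cents(im,br)
for p,a in cs: print(p,a,hit(t,p,.012))
```

```text
[(array([232. ,  75.1]), np.int32(138)), (array([318.8,  76.2]), np.int32(135)), (array([553.6, 129.7]), np.int32(224)), (array([375.3, 240.2]), np.int32(1781)), (array([ 14.2, 359.4]), np.int32(411)), (array([ 32.5, 413.1]), np.int32(120))]
[array([0.47856924, 0.12079108, 0.012     ]), array([0.4944879 , 0.18913846, 0.012     ])]
screws yaw 76.88908708051505
ext -9.266547406082289 14.991055456171738 -8.193202146690519 9.552772808586761
key dir -15.64218443299993 7109
((12.149811744689941, -2.9185051918029785), (9.011985778808594, 4.877709865570068), 74.11986541748047)
```

The crop shows the shaft top centred at (195,202), about (0.5227,0.1468), with the key pointing up and slightly right. The plate screws give a unit yaw of -13.1° and the key itself about -15°. Next I'll measure where the held wheel sits relative to the tool, numerically.

Run:
```python
from h import *
from scipy.optimize import least_squares
s=arm.observe();c=arm.camera('wrist');g=c['image'].min(2).astype(np.float32)
Q=Rq(s['eef_rot']);p0=np.array(s['eef_pos'])
def prof(zt,rr,degs,c0):
    out=[]
    for a in np.radians(degs):
        uv=np.array([wproj(c,s,p0+Q.apply([c0+r*np.cos(a),r*np.sin(a),zt])) for r in rr],np.float32)
        out.append(cv2.remap(g,uv[None,:,0],uv[None,:,1],cv2.INTER_LINEAR)[0])
    return np.array(out)
degs=np.arange(-80,81,10)
for nm,zt,rr in [('bore',-(.032-.0137),np.arange(.006,.016,.0005)),('flange',-(.008-.0137),np.arange(.022,.036,.0005))]:
    P=prof(zt,rr,degs,.001);pts=[]
    for a,p in zip(degs,P):
        d=np.diff(p)*(1 if nm=='bore' else -1);i=d.argmax();r=rr[i]+.00025
        pts.append((a,round(r*1e3,2),int(d[i])))
    print(nm,pts)
    q=np.array([(1+r*np.cos(np.radians(a)),r*np.sin(np.radians(a))) for a,r,d in pts if d>12])
    if len(q)>4:
        f=least_squares(lambda v:np.hypot(q[:,0]-v[0],q[:,1]-v[1])-v[2],[1,0,11 if nm=='bore' else 30],loss='soft_l1');print(f.x)
```

```text
bore [(np.int64(-80), np.float64(11.75), 31), (np.int64(-70), np.float64(11.75), 27), (np.int64(-60), np.float64(11.75), 24), (np.int64(-50), np.float64(11.75), 25), (np.int64(-40), np.float64(11.25), 47), (np.int64(-30), np.float64(11.25), 53), (np.int64(-20), np.float64(11.25), 47), (np.int64(-10), np.float64(11.25), 47), (np.int64(0), np.float64(10.75), 47), (np.int64(10), np.float64(10.75), 44), (np.int64(20), np.float64(10.75), 53), (np.int64(30), np.float64(10.75), 48), (np.int64(40), np.float64(10.75), 49), (np.int64(50), np.float64(10.25), 52), (np.int64(60), np.float64(10.25), 52), (np.int64(70), np.float64(10.25), 54), (np.int64(80), np.float64(10.25), 51)]
[ 0.96655677 -0.77280055 11.02201278]
flange [(np.int64(-80), np.float64(29.75), 33), (np.int64(-70), np.float64(31.75), 25), (np.int64(-60), np.float64(32.25), 40), (np.int64(-50), np.float64(32.25), 64), (np.int64(-40), np.float64(31.75), 62), (np.int64(-30), np.float64(31.25), 42), (np.int64(-20), np.float64(29.25), 33), (np.int64(-10), np.float64(29.25), 21), (np.int64(0), np.float64(31.75), 29), (np.int64(10), np.float64(31.75), 43), (np.int64(20), np.float64(31.25), 36), (np.int64(30), np.float64(30.25), 25), (np.int64(40), np.float64(28.75), 32), (np.int64(50), np.float64(29.25), 25), (np.int64(60), np.float64(30.75), 37), (np.int64(70), np.float64(31.25), 52), (np.int64(80), np.float64(30.25), 41)]
[ 0.89414239 -0.71084067 31.0028551 ]
```

```bash
python3 -c "
from h import *
go([.5238,.1473,.060],166.6)"
```

```text
pos [0.5901 0.132  0.1357] yaw 167.5 q [ 0.1   0.5  -0.09  0.98  0.    0.32] F [-0.2  0.3 -2.2]
travel first mm [68.   0.5 75.7] then rot deg [0.03 0.01 0.9 ]
after rot travel [68.  -0.5 75.7]
```

Call:
carry_out:
  travel:
    - [17,0.1,0]
    - [17,0.1,0]
    - [17,0.1,0]
    - [17,0.2,0]
    - [0,0,20]
    - [0,0,20]
    - [0,0,20]
    - [0,0,15]
    - [0,0,0]
    - [0,0,0]
  rot:
    - [0,0,0]
    - [0,0,0]
    - [0,0,0]
    - [0,0,0.9]
    - [0,0,0]
    - [0,0,0]
    - [0,0,0]
    - [0,0,0]
    - [0,0,0]
    - [0,0,0]

```text
time: 15.6
eef_pos: [0.5235, 0.1474, 0.0608]
eef_rot: [-0.0, 0.117, 0.993, 0.0]
ft_force: [-0.2, 0.3, -1.7]
opening: 0.0347
gripper_force: 40.9
```

```bash
python3 -c "
from h import *
go([.5238,.1473,.050],166.6)"
```

```text
pos [0.5235 0.1474 0.0608] yaw 166.53 q [ 0.14  0.48 -0.35  0.74  0.    0.37] F [-0.2  0.3 -1.7]
travel first mm [-0.3 -0.  10.8] then rot deg [ 0.01 -0.04 -0.07]
after rot travel [-0.3 -0.  10.8]
```

Underside now at about 47 mm. Lower gently in stages, watching force (shaft top 36, key 33).

Call:
carry_out:
  travel:
    - [0,0,5]
    - [0,0,4]
    - [0,0,3]
    - [0,0,2]
    - [0,0,1]
    - [0,0,0]
    - [0,0,0]
  rot:
    - [0,0,0]
    - [0,0,0]
    - [0,0,0]
    - [0,0,0]
    - [0,0,0]
    - [0,0,0]
    - [0,0,0]

```text
time: 16.18
eef_pos: [0.5242, 0.1475, 0.0461]
eef_rot: [0.0, 0.118, 0.993, 0.0]
ft_force: [0.3, -1.1, -0.4]
opening: 0.0349
gripper_force: 40.9
```

Call:
carry_out:
  travel:
    - [0,0,1]
    - [0,0,1]
    - [0,0,1]
    - [0,0,0]
  rot:
    - [0,0,0]
    - [0,0,0]
    - [0,0,0]
    - [0,0,0]

```text
time: 16.52
eef_pos: [0.524, 0.1474, 0.0429]
eef_rot: [0.0, 0.118, 0.993, 0.0]
ft_force: [0.0, -0.1, -1.5]
opening: 0.0349
gripper_force: 40.9
```

Underside is at 29 mm, below the key top, with no contact force. The fit is good, so continue home.

Call:
carry_out:
  travel:
    - [0,0,2]
    - [0,0,2]
    - [0,0,2]
    - [0,0,1.5]
    - [0,0,1]
    - [0,0,0.5]
    - [0,0,0]
    - [0,0,0]
  rot:
    - [0,0,0]
    - [0,0,0]
    - [0,0,0]
    - [0,0,0]
    - [0,0,0]
    - [0,0,0]
    - [0,0,0]
    - [0,0,0]

```text
time: 17.18
eef_pos: [0.5241, 0.1475, 0.0341]
eef_rot: [0.0, 0.118, 0.993, 0.0]
ft_force: [-0.2, 0.2, -1.9]
opening: 0.0352
gripper_force: 40.9
```

Call:
carry_out:
  travel:
    - [0,0,1]
    - [0,0,1]
    - [0,0,0.5]
    - [0,0,0]
    - [0,0,0]
  rot:
    - [0,0,0]
    - [0,0,0]
    - [0,0,0]
    - [0,0,0]
    - [0,0,0]

```text
time: 17.6
eef_pos: [0.5244, 0.1475, 0.0337]
eef_rot: [0.001, 0.118, 0.993, 0.0]
ft_force: [-7.8, -1.3, 25.9]
opening: 0.0349
gripper_force: 44.0
```

Seated at the expected height with 26 N of contact force. Release and lift.

Call:
carry_out:
  travel:
    - [0,0,-1.5]
    - [0,0,0]
    - [0,0,0]
    - [0,0,0]
    - [0,0,0]
    - [0,0,-20]
    - [0,0,-30]
    - [0,0,-30]
    - [0,0,-30]
    - [0,0,0]
  rot:
    - [0,0,0]
    - [0,0,0]
    - [0,0,0]
    - [0,0,0]
    - [0,0,0]
    - [0,0,0]
    - [0,0,0]
    - [0,0,0]
    - [0,0,0]
    - [0,0,0]
  jaw: 60

```text
time: 18.43
eef_pos: [0.5271, 0.1479, 0.1483]
eef_rot: [0.004, 0.118, 0.993, 0.001]
ft_force: [1.1, 0.5, 1.1]
opening: 0.0603
gripper_force: 0.0
```

Run:
```python
from h import *
go([.6304,.2227,.14],66.8)
s=arm.observe();c=arm.camera('wrist')
# check bore seat: bore circle at hub top z=.052 about shaft
t=arm.camera('top');im=t['image'].astype(int)
br=(im[...,0]-im[...,2]>80)&(im[...,1]>100);br[:,:190]=0;br[:,280:]=0;br[:150]=0;br[250:]=0
n,l,st,ce=cv2.connectedComponentsWithStats(br.astype(np.uint8))
i=1+st[1:,4].argmax();print(st[i],hit(t,(st[i,0]+4.5,st[i,1]+3.5),.086))
# wheel home check: flange/hub centre in wrist
g=c['image'].min(2).astype(np.float32)
for z,rr in[(.052,np.arange(.006,.0165,.0005)),(.028,np.arange(.024,.036,.0005))]:
    o=[]
    for a in np.radians(np.arange(0,360,30)):
        uv=np.array([wproj(c,s,[.5227+r*np.cos(a),.1468+r*np.sin(a),z]) for r in rr],np.float32)
        p=cv2.remap(g,uv[None,:,0],uv[None,:,1],cv2.INTER_LINEAR)[0];d=np.abs(np.diff(p));o.append((round(rr[d.argmax()]*1e3,1),int(d.max())))
    print(z,[(float(a),b) for a,b in o])
```

```text
pos [0.5271 0.1479 0.1483] yaw 166.48 q [ 0.14  0.39 -0.24  0.93  0.    0.38] F [1.1 0.5 1.1]
travel first mm [-82.8  96.8   9.3] then rot deg [ 0.55  0.15 99.68]
after rot travel [109.4  65.5   8.3]
[223 159  10  11  27] [0.64992761 0.16701215 0.086     ]
0.052 [(10.0, 1), (10.5, 20), (10.5, 27), (10.5, 25), (9.5, 0), (6.0, 0), (6.0, 0), (10.5, 0), (9.5, 12), (6.0, 7), (10.0, 10), (10.0, 1)]
0.028 [(31.5, 37), (30.5, 33), (32.0, 35), (30.0, 33), (32.0, 36), (30.0, 30), (31.5, 36), (30.5, 26), (31.5, 41), (29.5, 31), (31.0, 36), (30.0, 39)]
```

Flange radius at seat height is uniform all round (29.5–32 mm about the shaft), so the wheel is centred and home. Now the keeper: straddle the pin, then carry it round its arc.

Call:
carry_out:
  travel:
    - [-16.6,19.4,0]
    - [-16.6,19.4,0]
    - [-16.6,19.4,0]
    - [-16.6,19.4,0]
    - [-16.4,19.2,0]
    - [0,0,0]
    - [0,0,0]
    - [0,0,0]
    - [0,0,0]
    - [0,0,0]
  rot:
    - [0,0,0]
    - [0,0,0]
    - [0,0,0]
    - [0,0,0]
    - [0,0,0]
    - [0,0,6.7]
    - [0,0,6.7]
    - [0,0,6.7]
    - [0,0,6.7]
    - [0,0,6.7]
  jaw: 45

```text
time: 19.37
eef_pos: [0.6262, 0.222, 0.1408]
eef_rot: [-0.001, 0.402, 0.916, -0.001]
ft_force: [-0.5, -0.3, 0.3]
opening: 0.0452
gripper_force: 0.0
```

Call:
carry_out:
  travel:
    - [0,0,0]
    - [0,0,0]
    - [0,0,0]
    - [0,0,0]
    - [0,0,0]
    - [0,0,0]
    - [0,0,0]
    - [0,0,0]
    - [0,0,0]
    - [0,0,0]
  rot:
    - [0,0,6.7]
    - [0,0,6.7]
    - [0,0,6.7]
    - [0,0,6.7]
    - [0,0,6.7]
    - [0,0,6.7]
    - [0,0,6.7]
    - [0,0,6.7]
    - [0,0,6.5]
    - [0,0,6.1]

```text
time: 20.2
eef_pos: [0.6262, 0.2219, 0.1409]
eef_rot: [-0.001, 0.837, 0.548, -0.001]
ft_force: [1.2, -0.7, -0.4]
opening: 0.045
gripper_force: 0.0
```

Run:
```python
from h import *
go([.6304,.2227,.10],66.8)
s=arm.observe();c=arm.camera('wrist');im=c['image'].astype(int)
br=(im[...,0]-im[...,2]>80)&(im[...,1]>100)
n,l,st,ce=cv2.connectedComponentsWithStats(br.astype(np.uint8))
print([(st[i].tolist(),ce[i].round()) for i in range(1,n) if st[i,4]>60])
print('pin expected px',wproj(c,s,[.6304,.2227,.086]),'pivot',wproj(c,s,[.591,.1308,.062]))
```

```text
pos [0.6262 0.2219 0.1409] yaw 66.44 q [0.23 0.61 0.12 1.08 0.   2.21] F [ 1.2 -0.7 -0.4]
travel first mm [ 2.5  3.7 40.9] then rot deg [-0.12  0.06 -0.36]
after rot travel [ 2.4  3.6 40.9]
[([102, 0, 75, 41, 2093], array([138.,  16.])), ([477, 12, 73, 313, 6907], array([523., 157.])), ([267, 206, 36, 133, 2783], array([280., 272.])), ([160, 276, 11, 12, 104], array([165., 281.])), ([301, 317, 12, 11, 97], array([307., 322.])), ([0, 382, 23, 27, 287], array([  8., 395.]))]
pin expected px [279.16361857 224.0932176 ] pivot [278.8396541  327.71712967]
```

Run:
```python
from h import *
s=arm.observe();c=arm.camera('wrist');im=c['image'].astype(int)
br=(im[...,0]-im[...,2]>80)&(im[...,1]>100)
for y in range(204,250,4):
    x=np.nonzero(br[y,250:320])[0]+250
    print(y,(x.min(),x.max(),im[y,(x.min()+x.max())//2]) if len(x) else None)
for u in [(280,220)]: print((Rq(s['eef_rot']).inv().apply(wray(c,s,u,.086)-s['eef_pos'])*1e3).round(1))
```

```text
204 None
208 (np.int64(270), np.int64(289), array([236, 193,  81]))
212 (np.int64(270), np.int64(289), array([237, 196,  80]))
216 (np.int64(270), np.int64(289), array([247, 234, 107]))
220 (np.int64(270), np.int64(289), array([247, 246, 131]))
224 (np.int64(270), np.int64(289), array([247, 246, 128]))
228 (np.int64(270), np.int64(289), array([247, 246, 125]))
232 (np.int64(270), np.int64(289), array([247, 246, 126]))
236 (np.int64(270), np.int64(289), array([247, 246, 133]))
240 (np.int64(270), np.int64(289), array([247, 246, 132]))
244 (np.int64(270), np.int64(289), array([247, 246, 131]))
248 (np.int64(270), np.int64(289), array([247, 246, 132]))
[ 5.2  4.2 54.9]
```

Pin is where expected (centre column 279.5). Straddle it.

Call:
carry_out:
  travel:
    - [2.5,3.7,0]
    - [0,0,20]
    - [0,0,20]
    - [0,0,20]
    - [0,0,8]
    - [0,0,4]
    - [0,0,0]
  rot:
    - [0,0,-0.4]
    - [0,0,0]
    - [0,0,0]
    - [0,0,0]
    - [0,0,0]
    - [0,0,0]
    - [0,0,0]

```text
time: 20.88
eef_pos: [0.6313, 0.2229, 0.0704]
eef_rot: [-0.0, 0.833, 0.554, -0.0]
ft_force: [0.4, 0.4, -0.2]
opening: 0.045
gripper_force: 0.0
```

Call:
carry_out:
  travel:
    - [0,0,0]
    - [0,0,0]
    - [0,0,0]
    - [0,0,0]
    - [0,0,0]
    - [0,0,0]
  rot:
    - [0,0,0]
    - [0,0,0]
    - [0,0,0]
    - [0,0,0]
    - [0,0,0]
    - [0,0,0]
  jaw: 17
  newtons: 20

```text
time: 21.38
eef_pos: [0.6317, 0.2231, 0.0715]
eef_rot: [0.0, 0.833, 0.553, 0.001]
ft_force: [-0.4, 0.1, -0.1]
opening: 0.0168
gripper_force: 0.0
```

```bash
python3 -c "
from h import *
go([.6304,.2227,.069],66.8);print(arm.observe()['opening'])"
```

```text
pos [0.6317 0.2231 0.0715] yaw 67.18 q [0.23 0.68 0.04 0.94 0.   2.2 ] F [-0.4  0.1 -0.1]
travel first mm [-0.9 -1.1  2.5] then rot deg [ 0.05 -0.07  0.38]
after rot travel [-0.9 -1.1  2.5]
0.016764867952665755
```

Call:
carry_out:
  travel:
    - [-0.9,-8.7,1]
    - [-0.4,-8.7,0]
    - [-0.4,-8.7,0]
    - [-0.4,-8.7,0]
    - [-0.4,-8.7,0]
    - [-0.4,-8.7,0]
    - [-0.4,-8.7,0]
    - [-0.4,-8.7,0]
  rot:
    - [0,0,-5]
    - [0,0,-5]
    - [0,0,-5]
    - [0,0,-5]
    - [0,0,-5]
    - [0,0,-5]
    - [0,0,-5]
    - [0,0,-5]

```text
time: 22.05
eef_pos: [0.563, 0.2261, 0.0704]
eef_rot: [0.0, 0.592, 0.806, 0.001]
ft_force: [-0.4, 1.1, -0.3]
opening: 0.017
gripper_force: 0.3
```

Run:
```python
from h import *
s=arm.observe();p=np.array(s['eef_pos'])[:2]-[.591,.1308];print(np.hypot(*p),np.degrees(np.arctan2(p[1],p[0])),s['eef_pos'][2],s['ft_force'])
go([.591+.1*np.cos(np.radians(107)),.1308+.1*np.sin(np.radians(107)),.070],107)
```

```text
0.09930871307565572 106.37060820424298 0.07035994372980381 [-0.44833264  1.11785764 -0.3348871 ]
pos [0.563  0.2261 0.0704] yaw 107.44 q [ 0.26  0.57 -0.16  0.84  0.    1.53] F [-0.4  1.1 -0.3]
travel first mm [ 0.7 -1.1  0.4] then rot deg [ 0.1  -0.03  0.44]
after rot travel [ 0.7 -1.1  0.4]
```

Tracking the arc well at radius 99.3 mm, with light force on the pin.

Call:
carry_out:
  travel:
    - [0.2,-8.9,0]
    - [-0.4,-8.7,0]
    - [-0.4,-8.7,0]
    - [-0.4,-8.7,0]
    - [-0.4,-8.7,0]
    - [-0.4,-8.7,0]
    - [-0.4,-8.7,0]
    - [-0.4,-8.7,0]
    - [-0.4,-8.7,0]
  rot:
    - [0,0,-5]
    - [0,0,-5]
    - [0,0,-5]
    - [0,0,-5]
    - [0,0,-5]
    - [0,0,-5]
    - [0,0,-5]
    - [0,0,-5]
    - [0,0,-5]

```text
time: 22.8
eef_pos: [0.5039, 0.1774, 0.0703]
eef_rot: [0.0, 0.238, 0.971, 0.001]
ft_force: [-0.1, 0.9, 1.3]
opening: 0.0169
gripper_force: 0.3
```

Run:
```python
from h import *
s=arm.observe();p=np.array(s['eef_pos'])[:2]-[.591,.1308];print(np.hypot(*p),np.degrees(np.arctan2(p[1],p[0])),s['eef_pos'][2],s['ft_force'])
go([.591+.1*np.cos(np.radians(166.9)),.1308+.1*np.sin(np.radians(166.9)),.070],166.9)
```

```text
0.09877392564047235 151.88074568467204 0.0703123421242162 [-0.0606323   0.85296352  1.31825133]
pos [0.5039 0.1774 0.0703] yaw 152.44 q [ 0.2   0.45 -0.37  0.74  0.    0.68] F [-0.1  0.9  1.3]
travel first mm [ -1.9 -25.9   0.3] then rot deg [  0.08   0.04 -14.46]
after rot travel [  4.6 -25.6   0.3]
```

Call:
carry_out:
  travel:
    - [0.5,-8.7,0]
    - [-0.4,-8.7,0]
    - [-0.4,-8.5,0]
    - [0,-1.5,0]
    - [0,-1,0]
    - [0,0,0]
  rot:
    - [0,0,-5]
    - [0,0,-5]
    - [0,0,-4.5]
    - [0,0,0]
    - [0,0,0]
    - [0,0,0]

```text
time: 23.3
eef_pos: [0.4939, 0.1513, 0.0701]
eef_rot: [0.0, 0.117, 0.993, 0.001]
ft_force: [-0.6, 0.0, 0.6]
opening: 0.0169
gripper_force: 0.0
```

Call:
carry_out:
  travel:
    - [0,-1,0]
    - [0,-1,0]
    - [0,-1,0]
    - [0,0,0]
    - [0,0,0]
  rot:
    - [0,0,0]
    - [0,0,0]
    - [0,0,0]
    - [0,0,0]
    - [0,0,0]

```text
time: 23.72
eef_pos: [0.4939, 0.1507, 0.0702]
eef_rot: [0.001, 0.116, 0.993, 0.003]
ft_force: [0.7, 12.1, -2.1]
opening: 0.0171
gripper_force: 5.9
```

The keeper is firm against its stop (12 N). Back off to centre, open, lift straight up.

Call:
carry_out:
  travel:
    - [0,2,0]
    - [0,2,0]
    - [0,0,0]
    - [0,0,0]
    - [0,0,0]
    - [0,0,-20]
    - [0,0,-25]
    - [0,0,-25]
    - [0,0,0]
    - [0,0,0]
  rot:
    - [0,0,0]
    - [0,0,0]
    - [0,0,0]
    - [0,0,0]
    - [0,0,0]
    - [0,0,0]
    - [0,0,0]
    - [0,0,0]
    - [0,0,0]
    - [0,0,0]
  jaw: 40

```text
time: 24.55
eef_pos: [0.495, 0.152, 0.1412]
eef_rot: [0.002, 0.116, 0.993, 0.001]
ft_force: [0.0, -0.6, -1.2]
opening: 0.0403
gripper_force: 0.0
```

Run:
```python
from h import *
s=arm.observe();c=arm.camera('wrist');im=c['image'].astype(int)
print(s['eef_pos'],s['opening'])
br=(im[...,0]-im[...,2]>80)&(im[...,1]>100)
pi=wproj(c,s,[.591,.1308,.062])
a=np.radians(166.9)
for r in(.1,.07,.05):
    uv=wproj(c,s,[.591+r*np.cos(a),.1308+r*np.sin(a),.086 if r==.1 else .060]);y=int(round(uv[1]));x=np.nonzero(br[y])[0];x=x[abs(x-uv[0])<40];print(r,uv.round(1),(x.min()+x.max())/2 if len(x) else None,len(x))
```

```text
[0.49504413 0.15204853 0.14118077] 0.0403213805143225
0.1 [276.8 225.3] 276.0 19
0.07 [276.5 251.8] 277.0 19
0.05 [276.6 275.3] 276.5 20
```

The keeper bar lies within a pixel of the unit's axis, at its stop, and the arm is clear. Handing in.

```bash
python3 -c "
from rig import arm
print(arm.job_done())"
```

```text
the job is handed in; nothing more can be done
None
```

The slotted wheel is home on the keyed shaft, hub up, and the brass keeper is at its stop over the hub; the arm is clear and the job was handed in at about 25 s, with no verdict returned by the rig.

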